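# Unhook the bench scraper and park it in its block

## Robot

A 7-joint arm with a two-finger parallel gripper is mounted at the origin on a cart in front of the work surface, level with it; the furniture and walls round the work are solid. World frame = base frame: x ahead of the robot, y to its left, z up, the work surface at z = 0. Lengths are in m, angles in rad, forces in N, time in s.
With the tool pointing down it reaches from about 0.425 to 1.025 m from the base axis. Payload 9.4 kg.
Tool frame: the origin (TCP) lies on the centre line of the jaws, within the pads' length; the fingertips stand 11 mm ahead of it and the grasp point (between the pads) lies 8 mm behind it; z points along the fingers, y is the line along which they close (so a half turn about z gives the same grasp; the last joint's range is limited). The gripper opens to 85 mm and grips with 20 to 120 N. Pads are 22 mm wide; open, the fingers measure 114 mm over their backs; the gripper's body (76 mm by 85 mm) begins 54 mm behind the grasp point. The pads swing forward as they close: fully open they stand 13 mm farther back than shut.
Start: joints at [-1.401, 0.599, -0.003, 1.599, 0.002, 0.943, -0.08], TCP at [0.177, 0.703, 0.242] pointing down, gripper open.
Joint ranges: [-2.57, 2.57], [-0.35, 1.97], [-1.29, 1.29], [0.11, 2.56], [-1.05, 4.19], [0.11, 1.86], [-2.63, 2.63]. Speed limits (rad/s): [2.22, 2.22, 3.01, 3.01, 3.14, 3.14, 3.14].

## Interface

Orientations are given as a rotation vector (axis times angle).
In Python, from cell import robot, optics, order gives the robot as it stands.
- The arm moves only by the tool drive_tool, never from a script. Its argument "commands" is a list of rows, each a list of 7 numbers: the shift along the tool's x, y, z in m, then the turn, a rotation vector about the tool's x, y, z in rad, then the closure, from 0 (fully open) to 1 (shut). In form: [[dx, dy, dz, rx, ry, rz, grip], ...]. A call has 1 to 8 rows; each row is the pose to reach, as a shift and turn from the pose commanded when the call began, along the tool's axes at that moment; what a row does not reach only later rows make up. A row lasts 1/10 s, in which the tool goes at most 50 mm and 8.59 degrees, less where a joint would pass 70% of its speed; a pose out of reach is approached as far as the arm can. A call with a gripper value outside its range is refused whole. The fingers move at their own pace and stop on an object; "grip_force" is the grip in N (left out, the last holds). Time passes only in rows, so rows that repeat a pose let the fingers close. It gives the time, the measured TCP pose, the force, the opening and the grip force at its end, in the units of the state.
- robot.get_state(): the state, without advancing time (a new reading comes with each control period).
- optics.capture(name): name is "scene" or "top"; returns a dict with "color" (420x560x3 uint8, red, green, blue), "fx", "fy", "cx", "cy" (pixels), "k1" (the pictures are not rectified: a ray, as slopes to the right and down, at radius r is drawn at 1 + k1 r^2 times it, then the intrinsics apply), "view" (4x4, takes a point from world to camera coordinates). Camera axes: x right, y down, z forward; pixel columns grow to the right and rows downward; lengths in m; the calibration is good to about 2 mm. A picture is of the moment at which its call begins. There is no depth.
- order.job_done(): hands the job in; it is judged then, once.
The state is a dict: "time_s": time; "q": joint angles; "joint_velocities": joint speeds; "effort": joint torques, N m; "tool_pos": TCP position; "eef_rot": TCP orientation; "wrist_force": force on the tool from outside, world axes, zero at the start; "wrist_torque": the same for the moment, N m; "finger_gap": finger opening in m; "grasp_force": force on a finger pad.
Only numpy, scipy, OpenCV 4.12 (cv2) and the standard library are available. Lean on these libraries where they do the work, as an engineer would, in place of code of your own. Each camera call takes 0.05 s, during which the arm holds its last target. There are 200 camera calls.

## Task

Take the bench scraper off the barbed hook of its stand - raise it, tilt it and back it over the barb - and put it blade-down into the slot of the wooden block, fully home, then let go. Work gently by feel: do not strain the hook, do not drop the scraper, and leave the cup, the brown mushroom and the dish by the tote where they are.

Things in the scene. Friction and masses are not known exactly. Their poses are not given: they have to be found in the camera images.
- hook_stand: Fixed stand. Origin: centre of the post on the work surface; x points along the hook, y sideways, z up. Foot 120 x 80 x 12 mm (x -35 to 85 mm), post 18 x 30 mm, on it a socket block 36 x 26 x 20 mm centred 130 mm up, which clamps the hook. The hook does not give; pushing the scraper against hook or stand with more than 22 N strains it.
- hook_socket (a point): Centre of the socket block, 130 mm above the work surface. Through it goes the hook: a steel flat bar 8 mm wide (y), 5 mm thick (z), level along +x, its centre line through this point. The bar is clamped anywhere within 45 mm, differently each time and told by no pose: its bend lies 70 to 115 mm from this point along x, to be felt (or seen).
- hook_bend_zone (a point): A mark on the stand (not on the bar) 92.5 mm along x from hook_socket: the middle of where the bend may be. Beyond its bend the bar rises at 35 degrees for 25 mm. At the end a barb (tongue 4 mm thick, 8 mm wide) folds back over the upper side, its tip pointing to the post, 13 to 15 mm beyond the bend measured along the rising part. The underside is smooth.
- hook_barb_zone (a point): A mark on the stand 7 mm in x and 15 mm in z from hook_bend_zone; the barb's tip is as far from the bend. Square to the rising part the hook is 12 mm thick at the barb: from 2.5 mm below that part's centre line to 9.5 mm above. The scraper, held upright with its hole centred on the level bar and slid outwards, stops at barb and slope with its outer face 7 mm beyond the bend.
- scraper_grip (a point): Bench scraper, loose, about 0.16 kg, hanging blade down on the level bar. This point: in its grip, 132 mm above the blade's edge. Axes: x along the thickness (the way the hook points), y along the width, z up. Black grip 12 mm thick, 44 wide, from 30 mm below to 20 mm above this point; below it a steel neck 5 mm thick, 44 wide, then the blade, 4 mm thick, 60 wide, 56 tall.
- scraper_hole (a point): Centre of the square hole through the scraper's neck, 16 mm high and 16 mm wide, 5 mm deep, 52 mm below scraper_grip and 80 mm above the blade's edge; the hook passes through it. Hanging, the hole's top edge rests on the bar, so its centre is 5.5 mm below the bar's centre line.
- scraper_edge (a point): Middle of the scraper's blade edge (lowest point), 132 mm below scraper_grip. Same axes.
- block_slot (a point): Centre of the slot's mouth in the top of the fixed wooden block (44 x 90 x 50 mm), 50 mm above the work surface. Axes of the block: x across the slot, y along it, z up. The slot is 9 mm wide, 65 mm long and 40 mm deep with a 3 mm chamfered mouth; the scraper may go in either way round. Fully home the blade's edge is 40 mm below this point.
- scraper_block: The same fixed wooden block; origin at the centre of its underside.
- scraper: The scraper as a whole; origin at the middle of its blade edge, axes as scraper_grip.
- cup_a: Clear plastic cup, 74 mm wide, 92 mm tall, standing at the right; origin at the centre of its underside. Leave alone.
- picked_1: Brown mushroom, 46 mm, at the far right; origin at its underside. Leave alone.
- petri_1: Flat round dish, 90 mm wide, 13 mm tall, near the tote; origin at its underside. Leave alone.
Things that resemble listed ones, but are neither listed nor needed, are in the scene too. Several things look just like the scraper_block: the one meant starts nearest to the robot's base.

How it is judged:
By the outcome, as a careful person would: the job done as asked, in the order asked, and still so for the second after the job is handed in, with the robot touching nothing.
It also fails if it takes over 69 s, if anything falls off the work surface, if the arm or the gripper's body presses on something with over 40 N, if the wrist force passes 120 N, or if a joint passes its speed limit or range.

## Working session

There is one attempt and no reset: what is moved stays moved. The work goes in short steps, Python scripts to look and compute and a tool call to move; the robot and the scene stay as the last step left them, time stands still between calls to the robot, and variables do not carry over. Pictures are saved under pics/ and viewed, at most 10 in all, crops included, and the job is handed in when it is done.

Besides the shell and the picture viewer there is one more tool, called after "Emit:" by a JSON object that holds its "fn" and its "kwargs", one argument or row to a line. drive_tool: Moves the arm, as the interface text tells. Its arguments: {"type":"object","properties":{"commands":{"type":"array"},"grip_force":{"type":"number"}},"required":["commands"]}

```bash
mkdir -p pics; ls
python3 - <<'E'
from cell import robot, optics
import cv2,numpy as np,pickle
for n in("scene","top"):
    d=optics.capture(n); pickle.dump(d,open(f"{n}0.pkl","wb")); cv2.imwrite(f"pics/{n}0.png",cv2.resize(d["color"][:,:,::-1],(800,600),interpolation=cv2.INTER_CUBIC))
    print(n,d["fx"],d["fy"],d["cx"],d["cy"],d["k1"]); print(np.round(d["view"],4).tolist())
s=robot.get_state();print(s)
E
```

```text
pics
scene 401.92684702227973 401.92684702227973 283.4283109742423 212.13702553061194 -0.02083711205854341
[[0.4399, -0.898, 0.0137, -0.2793], [-0.5414, -0.2773, -0.7938, 0.4092], [0.7165, 0.3418, -0.6081, 0.5499], [0.0, 0.0, 0.0, 1.0]]
top 396.6868699778562 396.6868699778562 284.99634842201243 208.3413018551833 -0.10605220721895084
[[-0.0299, -0.9996, -0.0009, -0.0071], [-0.9986, 0.0299, -0.0442, 0.5687], [0.0442, -0.0004, -0.999, 0.9383], [0.0, 0.0, 0.0, 1.0]]
{'time_s': 0.1, 'q': array([-1.40071663,  0.6000421 , -0.00249985,  1.60005865,  0.00185188,
        0.94290958, -0.07978477]), 'joint_velocities': array([-0.00110895, -0.00178628, -0.00049275, -0.00106268,  0.00071793,
       -0.00136453, -0.0009676 ]), 'effort': array([ 5.49154793e-03, -7.77991605e+01,  1.57019176e+00, -2.58628142e+01,
        1.26250382e-02,  5.54023500e-03,  3.31433121e-07]), 'tool_pos': array([0.17705474, 0.7026238 , 0.241503  ]), 'eef_rot': array([ 3.86548238e-01,  3.11769634e+00, -2.22718213e-03]), 'wrist_force': array([-0.44966217,  0.12823517, -0.21245649]), 'wrist_torque': array([-0.01649967, -0.0219068 , -0.03687887]), 'grasp_force': 0.0, 'finger_gap': 0.08551918775705503}
```

View pics/scene0.png

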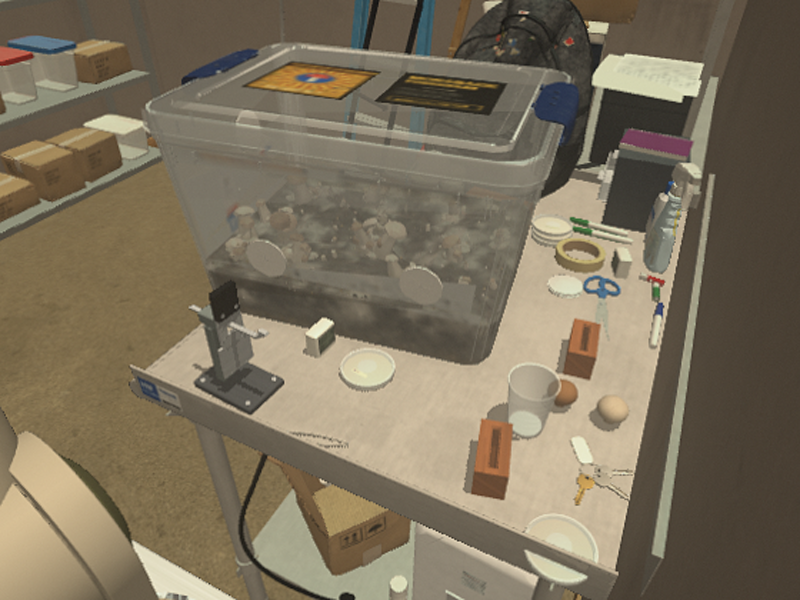

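View pics/top0.png

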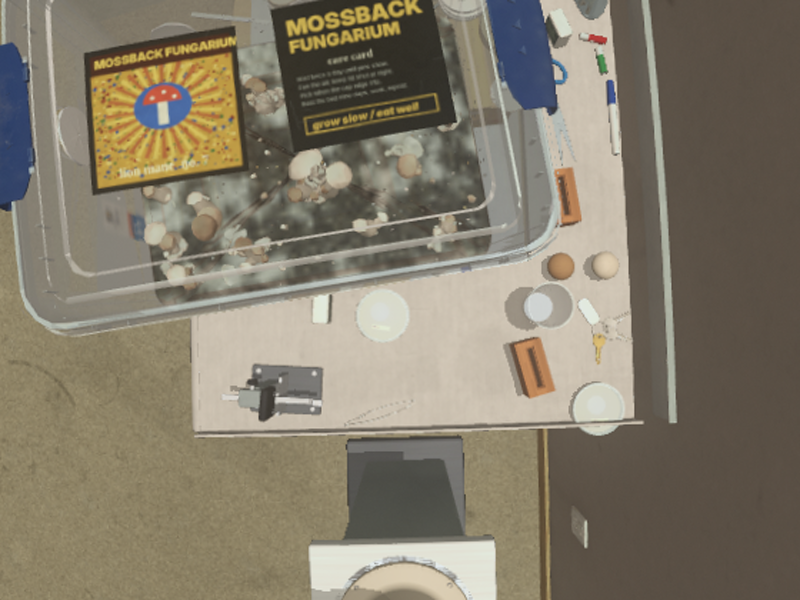

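Blocks resembling the target in the top view are (533,367) and (567,195). The first is nearest the base at about (407,640), so it is the one meant. Next I'll confirm it and the stand in one enlarged composite.

Run:
```python
import cv2,numpy as np,pickle
S=pickle.load(open("scene0.pkl","rb"))["color"];T=pickle.load(open("top0.pkl","rb"))["color"]
def crop(I,x0,y0,w,h,k): return cv2.resize(I[y0:y0+h,x0:x0+w,::-1],None,fx=k,fy=k,interpolation=cv2.INTER_CUBIC)
# native coords ; tiles 400x300
a=crop(S,125,190,80,60,5)
a2=crop(S,125,230,80,60,5)
b=crop(T,150,245,80,60,5)
c=crop(T,345,230,80,60,5)
cv2.imwrite("pics/c1.png",np.vstack([np.hstack([a,b]),np.hstack([a2,c])]))
```

```text
(no output)
```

View pics/c1.png

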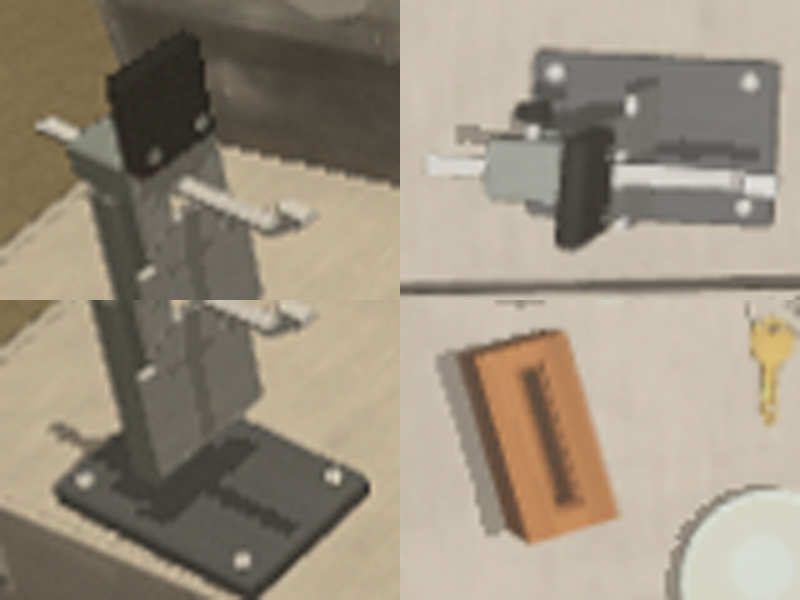

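The composite shows three things.
- **Hook:** it points right (world −y). The socket is at the left, tile px (525,168), and the bend is near (740,180).
- **Scraper:** it hangs close to the socket, with its grip top at about (582,188).
- **Block:** the near block has a single slot, from (533,365) to (568,503).

```bash
cat > h.py <<'E'
import cv2,numpy as np,pickle
def back(d,uv,z):
    uv=np.array(uv,float).reshape(-1,1,2)
    K=np.array([[d["fx"],0,d["cx"]],[0,d["fy"],d["cy"]],[0,0,1]])
    n=cv2.undistortPoints(uv,K,np.array([d["k1"],0,0,0.]))[:,0]
    V=d["view"];R=V[:3,:3];c=-R.T@V[:3,3]
    r=np.c_[n,np.ones(len(n))]@R
    return c+r*((z-c[2])/r[:,2])[:,None]
E
python3 - <<'E'
from h import *
T=pickle.load(open("top0.pkl","rb"));S=pickle.load(open("scene0.pkl","rb"))
t=lambda p:[(150+(x-400)/5-.4,245+y/5-.4) for x,y in p]
c=lambda p:[(345+(x-400)/5-.4,230+(y-300)/5-.4) for x,y in p]
s=lambda p:[(125+x/5-.4,190+y/5-.4) for x,y in p]
s2=lambda p:[(125+x/5-.4,230+(y-300)/5-.4) for x,y in p]
P=lambda n,a:print(n,np.round(a,4).tolist())
f=back(T,t([(538,48),(778,62),(775,228),(528,213)]),.012);P("foot",f);P("c",f.mean(0))
P("foot scene",back(S,s2([(58,490),(190,405),(370,488),(255,597)]),.012))
P("bar end,socket,bend,tip",back(T,t([(428,165),(525,168),(740,180)]),.13)); 
P("bar scene bend",back(S,s([(258,222)]),.13))
P("grip",back(T,t([(575,130),(556,245),(582,188)]),.1965))
P("grip scene top corners",back(S,s([(108,73),(193,33)]),.1965))
b=back(T,c([(472,352),(565,330),(620,518),(527,545)]),.05);P("block",b);P("m",b.mean(0))
sl=back(T,c([(533,365),(568,503)]),.05);P("slot",sl);P("m",sl.mean(0));d=sl[0]-sl[1];print(np.degrees(np.arctan2(d[1],d[0])))
bs=back(S,np.array([[480,420],[511,422],[507,495],[474,491]])*.7,.05);P("block sc approx",bs)
E
```

```text
foot [[0.4655, 0.2389, 0.012], [0.456, 0.1226, 0.012], [0.3765, 0.1263, 0.012], [0.3862, 0.2459, 0.012]]
c [0.421, 0.1834, 0.012]
foot scene [[0.3826, 0.245, 0.012], [0.4537, 0.2286, 0.012], [0.4472, 0.121, 0.012], [0.3718, 0.1264, 0.012]]
bar end,socket,bend,tip [[0.4246, 0.255, 0.13], [0.4226, 0.2132, 0.13], [0.4156, 0.1219, 0.13]]
bar scene bend [[0.4139, 0.1358, 0.13]]
grip [[0.4452, 0.1742, 0.1965], [0.4008, 0.1829, 0.1965], [0.4227, 0.172, 0.1965]]
grip scene top corners [[0.401, 0.1862, 0.1965], [0.4375, 0.1744, 0.1965]]
block [[0.4885, -0.1923, 0.05], [0.4972, -0.236, 0.05], [0.4096, -0.2587, 0.05], [0.3988, -0.2149, 0.05]]
m [0.4485, -0.2255, 0.05]
slot [[0.4816, -0.2204, 0.05], [0.4175, -0.2346, 0.05]]
m [0.4495, -0.2275, 0.05]
12.448799485983294
block sc approx [[0.4801, -0.1915, 0.05], [0.4961, -0.2314, 0.05], [0.3818, -0.263, 0.05], [0.369, -0.2246, 0.05]]
```

```bash
cat >> h.py <<'E'
from scipy.spatial.transform import Rotation as Ro
def Rt(width_deg,tilt=0):
    """tool pose: x = -width dir (world angle width_deg), z down; tilt deg about the width dir, + leans tool top to +y side"""
    a=np.radians(width_deg);w=np.array([np.cos(a),np.sin(a),0]);z=np.array([0,0,-1.])
    x=-w;R=np.c_[x,np.cross(z,x),z]
    return Ro.from_rotvec(-np.radians(tilt)*w)*Ro.from_matrix(R)
def rel(pos,R):
    from cell import robot
    s=robot.get_state();R0=Ro.from_rotvec(s["eef_rot"]);p=np.array(s["tool_pos"])
    print("shift",np.round(R0.inv().apply(np.array(pos)-p),4),"turn",np.round((R0.inv()*R).as_rotvec(),4))
def st():
    from cell import robot
    s=robot.get_state();R=Ro.from_rotvec(s["eef_rot"]).as_matrix()
    print("t",round(s["time_s"],2),"pos",np.round(s["tool_pos"],4),"F",np.round(s["wrist_force"],2),"M",np.round(s["wrist_torque"],2),"gap",round(s["finger_gap"],4),"gf",round(s["grasp_force"],1));print("q",np.round(s["q"],2),"\n",np.round(R,3).tolist())
E
python3 - <<'E'
from h import *
st(); rel([.4227,.172,.25],Rt(-11))
print(Rt(-11,10).as_matrix().round(3))
E
```

```text
t 0.1 pos [0.1771 0.7026 0.2415] F [-0.45  0.13 -0.21] M [-0.02 -0.02 -0.04] gap 0.0855 gf 0.0
q [-1.4   0.6  -0.    1.6   0.    0.94 -0.08] 
 [[-0.97, 0.244, -0.0], [0.244, 0.97, -0.001], [-0.0, -0.001, -1.0]]
shift [-0.3678 -0.4546 -0.0078] turn [-0.0014  0.0002 -0.0547]
[[-0.982  0.188 -0.033]
 [ 0.191  0.967 -0.17 ]
 [ 0.    -0.174 -0.985]]
```

Emit:
{"fn": "drive_tool", "kwargs": {
  "commands": [
    [-0.03, -0.04, -0.008, 0, 0, -0.02, 0],
    [-0.06, -0.075, -0.008, 0, 0, -0.055, 0],
    [-0.09, -0.11, -0.008, 0, 0, -0.055, 0],
    [-0.12, -0.148, -0.008, 0, 0, -0.055, 0],
    [-0.15, -0.185, -0.008, 0, 0, -0.055, 0],
    [-0.18, -0.222, -0.008, 0, 0, -0.055, 0],
    [-0.21, -0.26, -0.008, 0, 0, -0.055, 0],
    [-0.24, -0.297, -0.008, 0, 0, -0.055, 0]
  ],
  "grip_force": 30
}}

```text
time_s: 0.9
tool_pos: [0.3377, 0.3543, 0.2502]
eef_rot: [0.301, 3.127, -0.0]
wrist_force: [1.0, 1.0, 0.2]
finger_gap: 0.0852
grasp_force: 0.0
```

Run:
```python
from h import *
st(); rel([.4227,.172,.25],Rt(-11))
```

```text
t 0.9 pos [0.3377 0.3543 0.2502] F [0.95 0.95 0.16] M [-0.01 -0.03 -0.04] gap 0.0852 gf 0.0
q [-0.92  0.31 -0.01  2.12  0.    0.71  0.45] 
 [[-0.982, 0.191, 0.0], [0.191, 0.982, -0.0], [-0.0, -0.0, -1.0]]
shift [-0.1182 -0.1628  0.0002] turn [-0.0003  0.0001  0.0002]
```

Emit:
{"fn": "drive_tool", "kwargs": {
  "commands": [
    [-0.03, -0.04, 0, 0, 0, 0, 0],
    [-0.06, -0.08, 0, 0, 0, 0, 0],
    [-0.09, -0.12, 0, 0, 0, 0, 0],
    [-0.117, -0.16, 0, 0, 0, 0, 0],
    [-0.117, -0.16, 0, 0, 0, 0, 0],
    [-0.117, -0.16, 0, 0, 0, 0, 0]
  ]
}}

```text
time_s: 1.5
tool_pos: [0.4219, 0.1759, 0.2502]
eef_rot: [-0.306, -3.127, 0.0]
wrist_force: [0.1, -0.3, 0.7]
finger_gap: 0.0854
grasp_force: 0.0
```

Run:
```python
from h import *
from cell import optics
st(); rel([.4227,.172,.168],Rt(-11))
T=optics.capture("top");S=optics.capture("scene");pickle.dump((S,T),open("1.pkl","wb"))
def crop(I,x0,y0,w,h,k): return cv2.resize(I[y0:y0+h,x0:x0+w,::-1],None,fx=k,fy=k,interpolation=cv2.INTER_CUBIC)
cv2.imwrite("pics/c2.png",np.hstack([crop(S["color"],110,160,100,120,4),crop(T["color"],140,215,100,120,4)]))
```

```text
t 1.5 pos [0.4219 0.1759 0.2502] F [ 0.1  -0.28  0.69] M [ 0.05 -0.   -0.01] gap 0.0854 gf 0.0
q [-0.56  0.27  0.05  2.18 -0.02  0.69  0.88] 
 [[-0.981, 0.194, -0.0], [0.194, 0.981, -0.0], [0.0, -0.0, -1.0]]
shift [-0.0015 -0.0037  0.0822] turn [-0.0001 -0.0001 -0.0031]
```

View pics/c2.png

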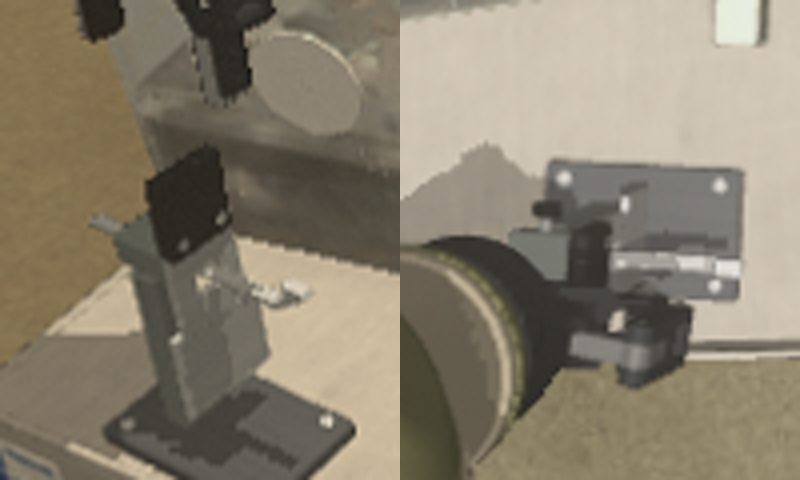

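The fingers straddle the grip at tile px (190,200) in the scene view and nothing is in the way, so I'll descend and close softly.

Emit:
{"fn": "drive_tool", "kwargs": {
  "commands": [
    [-0.001, -0.003, 0.025, 0, 0, 0, 0],
    [-0.001, -0.003, 0.05, 0, 0, 0, 0],
    [-0.001, -0.003, 0.07, 0, 0, 0, 0],
    [-0.001, -0.003, 0.082, 0, 0, 0, 0],
    [-0.001, -0.003, 0.082, 0, 0, 0, 0.4],
    [-0.001, -0.003, 0.082, 0, 0, 0, 0.6],
    [-0.001, -0.003, 0.082, 0, 0, 0, 0.7],
    [-0.001, -0.003, 0.082, 0, 0, 0, 0.75]
  ],
  "grip_force": 25
}}

```text
time_s: 2.4
tool_pos: [0.4223, 0.1744, 0.169]
eef_rot: [0.3, 3.126, 0.001]
wrist_force: [-0.3, 0.5, -1.2]
finger_gap: 0.0281
grasp_force: 0.0
```

Emit:
{"fn": "drive_tool", "kwargs": {
  "commands": [
    [0, 0, 0, 0, 0, 0, 0.8],
    [0, 0, 0, 0, 0, 0, 0.85],
    [0, 0, 0, 0, 0, 0, 0.9],
    [0, 0, 0, 0, 0, 0, 0.95],
    [0, 0, 0, 0, 0, 0, 1],
    [0, 0, 0, 0, 0, 0, 1],
    [0, 0, 0, 0, 0, 0, 1],
    [0, 0, 0, 0, 0, 0, 1]
  ],
  "grip_force": 25
}}

```text
time_s: 3.2
tool_pos: [0.4223, 0.1739, 0.1685]
eef_rot: [0.301, 3.127, 0.0]
wrist_force: [-0.2, 0.7, 6.4]
finger_gap: 0.0113
grasp_force: 27.8
```

Run:
```python
from h import *
from cell import optics
st()
T=optics.capture("top");S=optics.capture("scene");pickle.dump((S,T),open("2.pkl","wb"))
def crop(I,x0,y0,w,h,k): return cv2.resize(I[y0:y0+h,x0:x0+w,::-1],None,fx=k,fy=k,interpolation=cv2.INTER_CUBIC)
cv2.imwrite("pics/c3.png",np.hstack([crop(S["color"],120,180,80,100,5),crop(T["color"],150,235,80,100,5)]))
```

```text
t 3.2 pos [0.4223 0.1739 0.1685] F [-0.18  0.74  6.41] M [-0.06  0.17  0.04] gap 0.0113 gf 27.8
q [-0.54  0.4   0.03  2.27 -0.03  0.47  0.9 ] 
 [[-0.982, 0.191, 0.001], [0.191, 0.982, 0.0], [-0.0, 0.0, -1.0]]
```

View pics/c3.png

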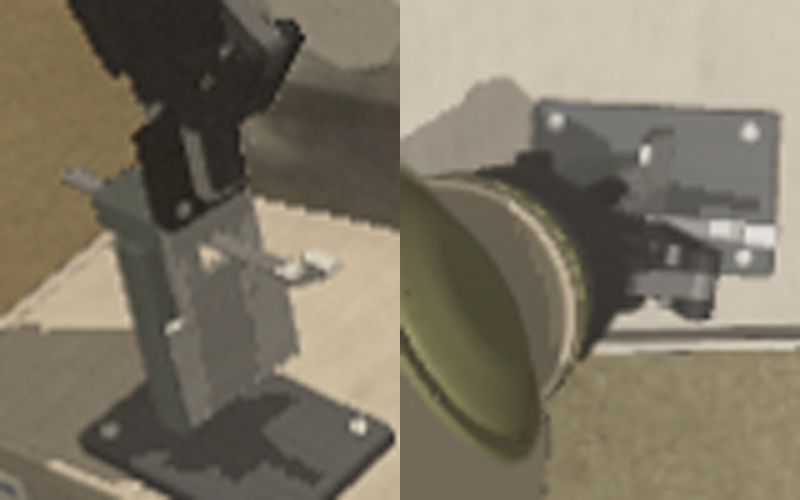

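Held, with a gap of 11 mm; the bar passes through the hole at scene tile px (210,250). Now I'll raise it gently.

Emit:
{"fn": "drive_tool", "kwargs": {
  "commands": [
    [0, 0, -0.001, 0, 0, 0, 1],
    [0, 0, -0.002, 0, 0, 0, 1],
    [0, 0, -0.002, 0, 0, 0, 1],
    [0, 0, -0.002, 0, 0, 0, 1]
  ],
  "grip_force": 60
}}

```text
time_s: 3.7
tool_pos: [0.422, 0.1738, 0.1702]
eef_rot: [-0.301, -3.127, 0.0]
wrist_force: [-0.0, -0.7, -0.8]
finger_gap: 0.0112
grasp_force: 60.8
```

Emit:
{"fn": "drive_tool", "kwargs": {
  "commands": [
    [0, 0, -0.001, 0, 0, 0, 1],
    [0, 0, -0.002, 0, 0, 0, 1],
    [0, 0, -0.003, 0, 0, 0, 1],
    [0, 0, -0.004, 0, 0, 0, 1],
    [0, 0, -0.004, 0, 0, 0, 1],
    [0, 0, -0.004, 0, 0, 0, 1]
  ]
}}

```text
time_s: 4.3
tool_pos: [0.4221, 0.1739, 0.1743]
eef_rot: [0.301, 3.127, 0.0]
wrist_force: [-0.1, -0.1, -1.8]
finger_gap: 0.0112
grasp_force: 60.8
```

```bash
python3 -c "
from h import *
st()"
```

```text
t 4.3 pos [0.4221 0.1739 0.1743] F [-0.06 -0.12 -1.79] M [ 0.03  0.02 -0.03] gap 0.0112 gf 60.8
q [-0.54  0.39  0.03  2.27 -0.03  0.48  0.89] 
 [[-0.982, 0.191, 0.0], [0.191, 0.982, 0.0], [-0.0, 0.0, -1.0]]
```

Emit:
{"fn": "drive_tool", "kwargs": {
  "commands": [
    [0, -0.002, 0, 0, 0, -0.03, 1],
    [0, -0.004, 0, 0, 0, -0.06, 1],
    [-0.001, -0.008, 0, 0, 0, -0.09, 1],
    [-0.001, -0.012, 0, 0, 0, -0.115, 1],
    [-0.002, -0.016, 0, 0, 0, -0.115, 1],
    [-0.002, -0.02, 0, 0, 0, -0.115, 1],
    [-0.003, -0.025, 0, 0, 0, -0.115, 1],
    [-0.003, -0.025, 0, 0, 0, -0.115, 1]
  ]
}}

```text
time_s: 5.1
tool_pos: [0.4201, 0.1479, 0.1743]
eef_rot: [-0.122, -3.139, 0.001]
wrist_force: [0.1, 0.6, -1.1]
finger_gap: 0.0114
grasp_force: 60.5
```

```bash
python3 -c "
from h import *
st()"
```

```text
t 5.1 pos [0.4201 0.1479 0.1743] F [ 0.13  0.62 -1.1 ] M [-0.02 -0.02  0.02] gap 0.0114 gf 60.5
q [-0.46  0.38 -0.    2.29  0.    0.47  1.02] 
 [[-0.997, 0.078, -0.0], [0.078, 0.997, -0.0], [0.0, -0.0, -1.0]]
```

Emit:
{"fn": "drive_tool", "kwargs": {
  "commands": [
    [0, -0.002, 0, 0, 0, 0, 1],
    [0, -0.004, 0, 0, 0, 0, 1],
    [0, -0.006, 0, 0, 0, 0, 1],
    [0, -0.007, 0, 0, 0, 0, 1],
    [0, -0.008, 0, 0, 0, 0, 1],
    [0, -0.008, 0, 0, 0, 0, 1]
  ]
}}

```text
time_s: 5.7
tool_pos: [0.4196, 0.1407, 0.1743]
eef_rot: [0.121, 3.139, -0.0]
wrist_force: [0.4, 0.3, -2.0]
finger_gap: 0.0114
grasp_force: 60.5
```

Emit:
{"fn": "drive_tool", "kwargs": {
  "commands": [
    [0, -0.001, 0, 0, 0, 0, 1],
    [0, -0.002, 0, 0, 0, 0, 1],
    [0, -0.003, 0, 0, 0, 0, 1],
    [0, -0.004, 0, 0, 0, 0, 1],
    [0, -0.004, 0, 0, 0, 0, 1]
  ]
}}

```text
time_s: 6.2
tool_pos: [0.4193, 0.1367, 0.1743]
eef_rot: [-0.121, -3.139, 0.0]
wrist_force: [-0.1, 0.4, -1.0]
finger_gap: 0.0113
grasp_force: 60.5
```

Emit:
{"fn": "drive_tool", "kwargs": {
  "commands": [
    [0, -0.001, 0, 0, 0, 0, 1],
    [0, -0.002, 0, 0, 0, 0, 1],
    [0, -0.003, 0, 0, 0, 0, 1],
    [0, -0.003, 0, 0, 0, 0, 1]
  ]
}}

```text
time_s: 6.6
tool_pos: [0.419, 0.1337, 0.1743]
eef_rot: [-0.121, -3.139, 0.0]
wrist_force: [0.2, -0.2, -2.2]
finger_gap: 0.011
grasp_force: 60.6
```

Emit:
{"fn": "drive_tool", "kwargs": {
  "commands": [
    [0, -0.001, 0, 0, 0, 0, 1],
    [0, -0.002, 0, 0, 0, 0, 1],
    [0, -0.003, 0, 0, 0, 0, 1],
    [0, -0.003, 0, 0, 0, 0, 1]
  ]
}}

```text
time_s: 7.0
tool_pos: [0.4188, 0.1307, 0.1743]
eef_rot: [-0.121, -3.139, 0.0]
wrist_force: [0.9, -0.0, -1.0]
finger_gap: 0.0112
grasp_force: 60.5
```

Run:
```python
from h import *
from cell import optics
st()
T=optics.capture("top");S=optics.capture("scene");pickle.dump((S,T),open("3.pkl","wb"))
def crop(I,x0,y0,w,h,k): return cv2.resize(I[y0:y0+h,x0:x0+w,::-1],None,fx=k,fy=k,interpolation=cv2.INTER_CUBIC)
cv2.imwrite("pics/c4.png",np.hstack([crop(S["color"],120,180,80,100,5),crop(T["color"],150,235,80,100,5)]))
```

```text
t 7.0 pos [0.4188 0.1307 0.1743] F [ 0.94 -0.02 -1.02] M [-0.05  0.04  0.02] gap 0.0112 gf 60.5
q [-0.43  0.38 -0.    2.3   0.    0.46  1.06] 
 [[-0.997, 0.077, -0.0], [0.077, 0.997, -0.0], [0.0, -0.0, -1.0]]
```

View pics/c4.png

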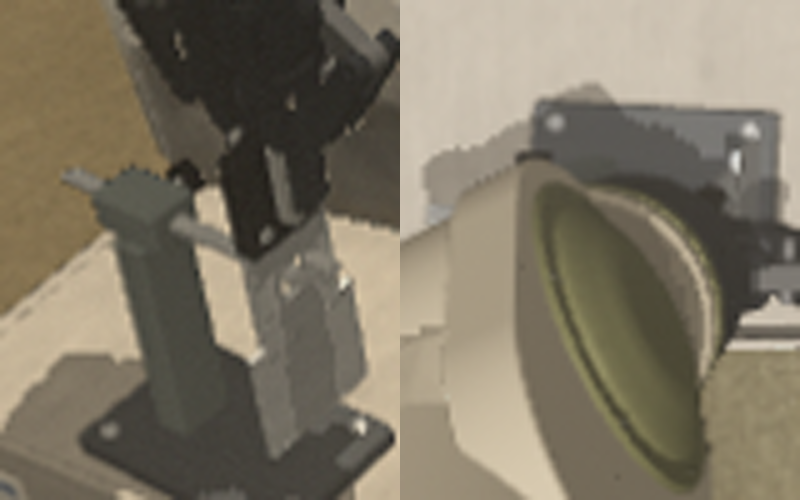

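The scraper is upright near the hook's end, with the barb just inside the hole at scene tile px (300,275). I'll keep feeling outwards.

Emit:
{"fn": "drive_tool", "kwargs": {
  "commands": [
    [0, -0.001, 0, 0, 0, 0, 1],
    [0, -0.002, 0, 0, 0, 0, 1],
    [0, -0.002, 0, 0, 0, 0, 1]
  ]
}}

```text
time_s: 7.4
tool_pos: [0.4187, 0.1287, 0.1743]
eef_rot: [0.121, 3.139, -0.0]
wrist_force: [0.4, 0.2, -1.5]
finger_gap: 0.0115
grasp_force: 60.5
```

Emit:
{"fn": "drive_tool", "kwargs": {
  "commands": [
    [0, -0.001, 0, 0, 0, 0, 1],
    [0, -0.002, 0, 0, 0, 0, 1],
    [0, -0.002, 0, 0, 0, 0, 1]
  ]
}}

```text
time_s: 7.7
tool_pos: [0.4186, 0.1267, 0.1743]
eef_rot: [0.121, 3.139, -0.0]
wrist_force: [0.3, 0.1, -1.6]
finger_gap: 0.0114
grasp_force: 60.5
```

Emit:
{"fn": "drive_tool", "kwargs": {
  "commands": [
    [0, -0.001, 0, 0, 0, 0, 1],
    [0, -0.002, 0, 0, 0, 0, 1],
    [0, -0.002, 0, 0, 0, 0, 1]
  ]
}}

```text
time_s: 8.0
tool_pos: [0.4183, 0.1247, 0.1743]
eef_rot: [-0.121, -3.139, 0.0]
wrist_force: [-0.3, 0.6, -0.8]
finger_gap: 0.0114
grasp_force: 60.6
```

Emit:
{"fn": "drive_tool", "kwargs": {
  "commands": [
    [0, -0.001, 0, 0, 0, 0, 1],
    [0, -0.002, 0, 0, 0, 0, 1],
    [0, -0.002, 0, 0, 0, 0, 1]
  ]
}}

```text
time_s: 8.3
tool_pos: [0.4182, 0.1227, 0.1743]
eef_rot: [-0.121, -3.139, 0.0]
wrist_force: [-0.7, 0.8, -1.3]
finger_gap: 0.0111
grasp_force: 60.5
```

Emit:
{"fn": "drive_tool", "kwargs": {
  "commands": [
    [0, -0.001, 0, 0, 0, 0, 1],
    [0, -0.002, 0, 0, 0, 0, 1],
    [0, -0.002, 0, 0, 0, 0, 1]
  ]
}}

```text
time_s: 8.6
tool_pos: [0.4182, 0.1215, 0.1743]
eef_rot: [0.12, 3.139, 0.001]
wrist_force: [-0.3, 4.5, -2.6]
finger_gap: 0.0114
grasp_force: 60.5
```

Emit:
{"fn": "drive_tool", "kwargs": {
  "commands": [
    [0, -0.001, 0, 0, 0, 0, 1],
    [0, -0.002, 0, 0, 0, 0, 1],
    [0, -0.002, 0, 0, 0, 0, 1]
  ]
}}

```text
time_s: 8.9
tool_pos: [0.4183, 0.1211, 0.1744]
eef_rot: [0.118, 3.138, 0.004]
wrist_force: [-0.3, 12.0, -3.7]
finger_gap: 0.0114
grasp_force: 60.5
```

Stop felt: contact begins at y≈0.1217, which puts the bend at y≈0.126. I'll back off 2 mm and lift 1 mm.

Emit:
{"fn": "drive_tool", "kwargs": {
  "commands": [
    [0, 0.002, 0, 0, 0, 0, 1],
    [0, 0.004, -0.001, 0, 0, 0, 1],
    [0, 0.004, -0.001, 0, 0, 0, 1],
    [0, 0.004, -0.001, 0, 0, 0, 1]
  ]
}}

```text
time_s: 9.3
tool_pos: [0.4182, 0.1224, 0.1753]
eef_rot: [-0.121, -3.139, 0.001]
wrist_force: [0.5, -0.3, -1.0]
finger_gap: 0.0116
grasp_force: 60.7
```

```bash
python3 -c "
from h import *
st()"
```

```text
t 9.3 pos [0.4182 0.1224 0.1753] F [ 0.51 -0.26 -1.03] M [-0.04 -0.01 -0.03] gap 0.0116 gf 60.7
q [-0.41  0.37 -0.01  2.31  0.    0.46  1.07] 
 [[-0.997, 0.077, -0.0], [0.077, 0.997, -0.0], [0.0, -0.001, -1.0]]
```

Emit:
{"fn": "drive_tool", "kwargs": {
  "commands": [
    [0, 0.003, 0, 0.052, 0, 0, 1],
    [0, 0.0055, 0, 0.105, 0, 0, 1],
    [0, 0.0078, 0, 0.157, 0, 0, 1],
    [0, 0.0102, 0, 0.209, 0, 0, 1],
    [0, 0.0142, 0.0004, 0.297, 0, 0, 1],
    [0, 0.0142, 0.0004, 0.297, 0, 0, 1]
  ]
}}

```text
time_s: 9.9
tool_pos: [0.4197, 0.1396, 0.1743]
eef_rot: [-0.112, -3.094, 0.465]
wrist_force: [0.6, -0.1, -1.4]
finger_gap: 0.0111
grasp_force: 60.8
```

```bash
python3 -c "
from h import *
st()"
```

```text
t 9.9 pos [0.4197 0.1396 0.1743] F [ 0.56 -0.12 -1.43] M [ 0.47 -0.   -0.03] gap 0.0111 gf 60.8
q [-0.77  0.45  0.21  2.23  0.24  0.67  0.73] 
 [[-0.997, 0.069, -0.021], [0.072, 0.953, -0.293], [-0.0, -0.294, -0.956]]
```

Emit:
{"fn": "drive_tool", "kwargs": {
  "commands": [
    [0, 0, 0, 0, 0, 0, 1],
    [0, 0, 0, 0, 0, 0, 1]
  ]
}}

```text
time_s: 10.1
tool_pos: [0.4191, 0.136, 0.175]
eef_rot: [-0.121, -3.093, 0.461]
wrist_force: [0.2, 0.3, -1.1]
finger_gap: 0.0112
grasp_force: 60.8
```

```bash
python3 -c "
from h import *
st()"
```

```text
t 10.1 pos [0.4191 0.136  0.175 ] F [ 0.24  0.33 -1.11] M [ 0.41 -0.02 -0.01] gap 0.0112 gf 60.8
q [-0.76  0.45  0.21  2.23  0.24  0.67  0.73] 
 [[-0.997, 0.075, -0.023], [0.078, 0.954, -0.291], [0.0, -0.292, -0.957]]
```

Emit:
{"fn": "drive_tool", "kwargs": {
  "commands": [
    [0, 0.002, 0.0, 0.045, 0, 0, 1],
    [0, 0.004, 0.0, 0.09, 0, 0, 1],
    [0, 0.006, -0.0002, 0.135, 0, 0, 1],
    [0, 0.008, -0.0004, 0.18, 0, 0, 1],
    [0, 0.01, -0.0006, 0.225, 0, 0, 1],
    [0, 0.012, -0.0009, 0.27, 0, 0, 1],
    [0, 0.0136, -0.0011, 0.316, 0, 0, 1],
    [0, 0.0136, -0.0011, 0.316, 0, 0, 1]
  ]
}}

```text
time_s: 10.9
tool_pos: [0.4205, 0.1504, 0.1714]
eef_rot: [-0.114, -2.971, 0.939]
wrist_force: [0.7, 0.3, -2.4]
finger_gap: 0.0113
grasp_force: 60.8
```

Emit:
{"fn": "drive_tool", "kwargs": {
  "commands": [
    [0, 0, 0, 0, 0, 0, 1],
    [0, 0, 0, 0, 0, 0, 1],
    [0, 0, 0, 0, 0, 0, 1]
  ]
}}

```text
time_s: 11.2
tool_pos: [0.4204, 0.1496, 0.1723]
eef_rot: [-0.116, -2.971, 0.938]
wrist_force: [-0.4, 0.8, -1.0]
finger_gap: 0.0115
grasp_force: 60.8
```

```bash
python3 -c "
from h import *
st()"
```

```text
t 11.2 pos [0.4204 0.1496 0.1723] F [-0.38  0.84 -1.01] M [ 0.82 -0.08 -0.03] gap 0.0115 gf 60.8
q [-0.96  0.59  0.3   2.13  0.34  0.9   0.54] 
 [[-0.997, 0.064, -0.045], [0.078, 0.816, -0.573], [-0.0, -0.574, -0.819]]
```

Hole is at s≈4.9 mm and offset 3.9 mm, tilt 35°. I'll slide out along the slope.

Emit:
{"fn": "drive_tool", "kwargs": {
  "commands": [
    [0, -0.001, 0.0003, 0, 0, 0, 1],
    [0, -0.002, 0.0003, 0, 0, 0, 1],
    [0, -0.003, 0.0003, 0, 0, 0, 1],
    [0, -0.004, 0.0003, 0, 0, 0, 1],
    [0, -0.005, 0.0003, 0, 0, 0, 1],
    [0, -0.006, 0.0003, 0, 0, 0, 1],
    [0, -0.007, 0.0003, 0, 0, 0, 1],
    [0, -0.007, 0.0003, 0, 0, 0, 1]
  ]
}}

```text
time_s: 12.0
tool_pos: [0.4199, 0.1443, 0.1758]
eef_rot: [-0.114, -2.971, 0.94]
wrist_force: [-0.3, 0.7, -1.8]
finger_gap: 0.0113
grasp_force: 60.8
```

Emit:
{"fn": "drive_tool", "kwargs": {
  "commands": [
    [0, -0.001, 0, 0, 0, 0, 1],
    [0, -0.002, 0, 0, 0, 0, 1],
    [0, -0.003, 0, 0, 0, 0, 1],
    [0, -0.003, 0, 0, 0, 0, 1]
  ]
}}

```text
time_s: 12.4
tool_pos: [0.4197, 0.1418, 0.1776]
eef_rot: [-0.114, -2.971, 0.94]
wrist_force: [0.1, -0.5, -1.7]
finger_gap: 0.0112
grasp_force: 60.8
```

```bash
python3 -c "
from h import *
st()"
```

```text
t 12.4 pos [0.4197 0.1418 0.1776] F [ 0.08 -0.5  -1.72] M [ 0.82 -0.01 -0.05] gap 0.0112 gf 60.8
q [-0.96  0.58  0.31  2.14  0.35  0.91  0.55] 
 [[-0.997, 0.063, -0.044], [0.077, 0.815, -0.574], [-0.0, -0.575, -0.818]]
```

Emit:
{"fn": "drive_tool", "kwargs": {
  "commands": [
    [0, -0.001, 0, 0, 0, 0, 1],
    [0, -0.002, 0, 0, 0, 0, 1],
    [0, -0.003, 0, 0, 0, 0, 1],
    [0, -0.004, 0, 0, 0, 0, 1],
    [0, -0.005, 0, 0, 0, 0, 1],
    [0, -0.006, 0, 0, 0, 0, 1],
    [0, -0.006, 0, 0, 0, 0, 1]
  ]
}}

```text
time_s: 13.1
tool_pos: [0.4193, 0.1369, 0.181]
eef_rot: [-0.114, -2.971, 0.94]
wrist_force: [-0.8, -0.3, -0.8]
finger_gap: 0.0111
grasp_force: 60.8
```

Emit:
{"fn": "drive_tool", "kwargs": {
  "commands": [
    [0, -0.002, 0, 0, 0, 0, 1],
    [0, -0.004, 0, 0, 0, 0, 1],
    [0, -0.006, 0, 0, 0, 0, 1],
    [0, -0.008, 0, 0, 0, 0, 1],
    [0, -0.01, 0, 0, 0, 0, 1],
    [0, -0.01, 0, 0, 0, 0, 1]
  ]
}}

```text
time_s: 13.7
tool_pos: [0.4187, 0.1286, 0.1869]
eef_rot: [-0.115, -2.971, 0.94]
wrist_force: [-0.1, 0.0, -1.9]
finger_gap: 0.0113
grasp_force: 60.8
```

Emit:
{"fn": "drive_tool", "kwargs": {
  "commands": [
    [0, -0.003, 0, 0, 0, 0, 1],
    [0, -0.006, 0, 0, 0, 0, 1],
    [0, -0.01, 0, 0, 0, 0, 1],
    [0, -0.015, 0, 0, 0, 0, 1],
    [0, -0.02, 0, 0, 0, 0, 1],
    [0, -0.025, 0, 0, 0, 0, 1],
    [0, -0.03, 0, 0, 0, 0, 1],
    [0, -0.03, 0, 0, 0, 0, 1]
  ]
}}

```text
time_s: 14.5
tool_pos: [0.4168, 0.1038, 0.2044]
eef_rot: [-0.116, -2.971, 0.94]
wrist_force: [-0.1, 0.1, -0.7]
finger_gap: 0.0113
grasp_force: 60.8
```

Run:
```python
from h import *
from cell import optics
st()
S=optics.capture("scene");cv2.imwrite("pics/c5.png",cv2.resize(S["color"][140:340,80:360,::-1],(784,560),interpolation=cv2.INTER_CUBIC))
```

```text
t 14.5 pos [0.4168 0.1038 0.2044] F [-0.15  0.14 -0.67] M [ 0.87 -0.07  0.  ] gap 0.0113 gf 60.8
q [-0.93  0.51  0.33  2.18  0.39  0.92  0.58] 
 [[-0.997, 0.064, -0.044], [0.078, 0.816, -0.574], [-0.0, -0.575, -0.818]]
```

View pics/c5.png

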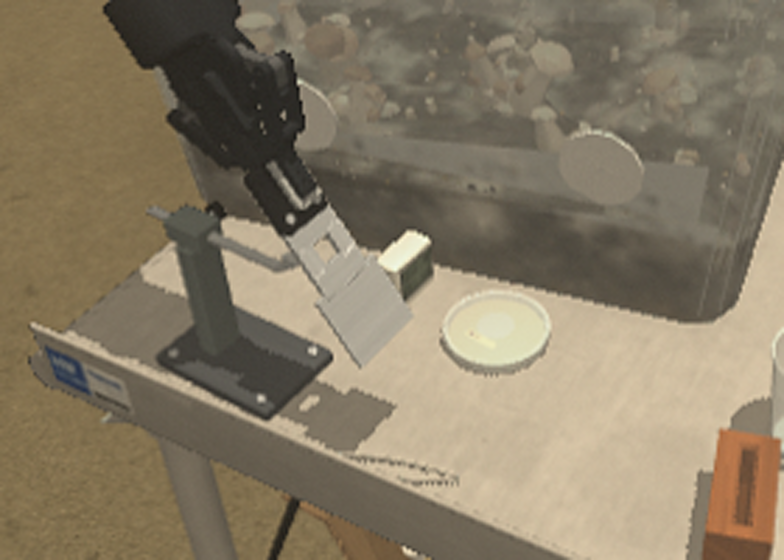

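The scraper is clear of the barb, held tilted at px (330,250); hook and stand are undisturbed. Next I'll carry it to the block.

```bash
python3 -c "
from h import *
rel([.445,.02,.245],Rt(-4.4,20));rel([.455,-.1,.245],Rt(4,0));rel([.449,-.227,.245],Rt(14,0))"
```

```text
shift [-0.0346 -0.0904  0.0136] turn [-0.2636  0.     -0.0006]
shift [-0.0538 -0.1876  0.082 ] turn [-0.6116 -0.0448 -0.1426]
shift [-0.0577 -0.2916  0.1551] turn [-0.6074 -0.0982 -0.3116]
```

Emit:
{"fn": "drive_tool", "kwargs": {
  "commands": [
    [-0.009, -0.023, 0.003, -0.03, 0, 0, 1],
    [-0.017, -0.045, 0.006, -0.09, 0, 0, 1],
    [-0.026, -0.068, 0.01, -0.17, 0, 0, 1],
    [-0.035, -0.09, 0.014, -0.264, 0, 0, 1],
    [-0.04, -0.115, 0.031, -0.35, -0.011, -0.035, 1],
    [-0.045, -0.14, 0.048, -0.44, -0.022, -0.07, 1],
    [-0.05, -0.164, 0.065, -0.53, -0.034, -0.105, 1],
    [-0.054, -0.188, 0.082, -0.612, -0.045, -0.143, 1]
  ]
}}

```text
time_s: 15.35
tool_pos: [0.4548, -0.0951, 0.2452]
eef_rot: [0.102, -3.138, 0.021]
wrist_force: [0.4, 0.8, -1.4]
finger_gap: 0.0115
grasp_force: 60.7
```

```bash
python3 -c "
from h import *
st();rel([.449,-.227,.24],Rt(14,0))"
```

```text
t 15.35 pos [ 0.4548 -0.0951  0.2452] F [ 0.36  0.8  -1.42] M [ 0.04  0.04 -0.01] gap 0.0115 gf 60.7
q [-0.05  0.29  0.16  2.18 -0.05  0.68  1.78] 
 [[-0.998, -0.065, -0.001], [-0.065, 0.998, -0.013], [0.002, -0.013, -1.0]]
shift [ 0.0143 -0.1312  0.007 ] turn [-0.013  -0.0034 -0.1796]
```

Emit:
{"fn": "drive_tool", "kwargs": {
  "commands": [
    [0.003, -0.03, 0.002, 0, 0, -0.05, 1],
    [0.006, -0.06, 0.004, 0, 0, -0.09, 1],
    [0.009, -0.09, 0.005, 0, 0, -0.13, 1],
    [0.012, -0.11, 0.005, 0, 0, -0.175, 1],
    [0.013, -0.127, 0.005, 0, 0, -0.175, 1],
    [0.013, -0.127, 0.005, 0, 0, -0.175, 1],
    [0.013, -0.127, 0.005, 0, 0, -0.175, 1]
  ]
}}

```text
time_s: 16.05
tool_pos: [0.4496, -0.2214, 0.2416]
eef_rot: [0.371, -3.114, 0.024]
wrist_force: [0.4, 0.4, -2.2]
finger_gap: 0.0113
grasp_force: 60.8
```

Run:
```python
from h import *
from cell import optics
st();rel([.449,-.227,.19],Rt(14,0))
T=optics.capture("top");S=optics.capture("scene");pickle.dump((S,T),open("5.pkl","wb"))
def crop(I,x0,y0,w,h,k): return cv2.resize(I[y0:y0+h,x0:x0+w,::-1],None,fx=k,fy=k,interpolation=cv2.INTER_CUBIC)
cv2.imwrite("pics/c6.png",np.hstack([crop(S["color"],300,235,100,120,4),crop(T["color"],340,220,100,120,4)]))
```

```text
t 16.05 pos [ 0.4496 -0.2214  0.2416] F [ 0.39  0.44 -2.16] M [ 0.08 -0.05 -0.04] gap 0.0113 gf 60.8
q [ 0.23  0.33  0.14  2.11 -0.05  0.7   2.2 ] 
 [[-0.972, -0.235, -0.004], [-0.235, 0.972, -0.016], [0.007, -0.015, -1.0]]
shift [ 0.0015 -0.0045  0.0517] turn [-0.0145 -0.0075 -0.007 ]
```

View pics/c6.png

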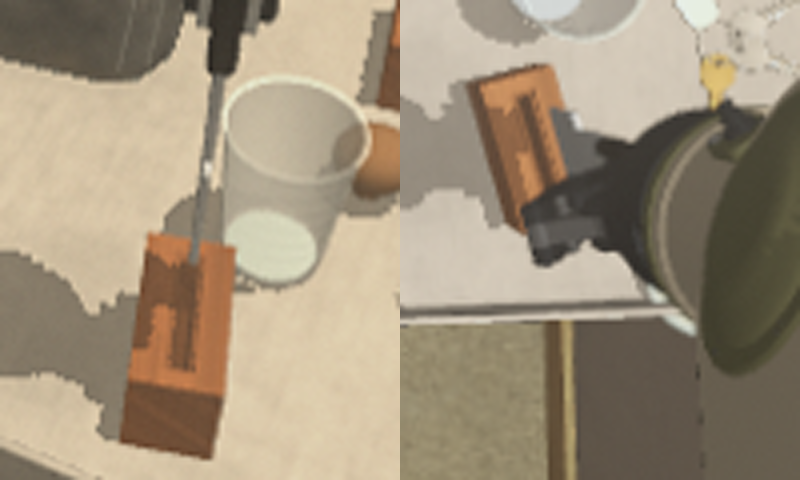

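The scraper hangs edge-on above the slot. Scene tile: blade bottom at (193,262), block corners at (150,235), (235,245), (225,397), (128,382), slot near end at (182,370). Next I'll compute the offset.

Run:
```python
from h import *
from cell import robot
S,T=pickle.load(open("5.pkl","rb"))
s=lambda p:[(300+x/4-.4,235+y/4-.4) for x,y in p]
b=back(S,s([(150,235),(235,245),(225,397),(128,382)]),.05);print(b.round(4).tolist(),b.mean(0).round(4))
print("slot near end",back(S,s([(182,370)]),.05).round(4))
for d in (b[0]-b[3],b[1]-b[2]):print(np.degrees(np.arctan2(d[1],d[0])))
st8=robot.get_state();R=Ro.from_rotvec(st8["eef_rot"]).as_matrix();p=np.array(st8["tool_pos"])
for x in(-.03,.03):
  for y in (-.002,.002):
    P=p+R@np.array([x,y,.124]);c=S["view"][:3,:3]@P+S["view"][:3,3]
    n=c[:2]/c[2];n=n*(1+S["k1"]*(n@n));u=n*S["fx"]+[S["cx"],S["cy"]];print("edge corner",P.round(3),((u-[300,235]+.4)*4).round(1))
```

```text
[[0.4827, -0.1929, 0.05], [0.4955, -0.2329, 0.05], [0.4078, -0.2563, 0.05], [0.3957, -0.2141, 0.05]] [ 0.4454 -0.224   0.05  ]
slot near end [[ 0.413 -0.234  0.05 ]]
13.694671533220301
14.913187153025254
edge corner [ 0.479 -0.217  0.118] [210.8 161.4]
edge corner [ 0.478 -0.214  0.117] [202.2 160.1]
edge corner [ 0.421 -0.232  0.118] [199.6 258.7]
edge corner [ 0.42  -0.228  0.118] [190.4 257.1]
```

```bash
python3 -c "
from h import *
rel([.448,-.2255,.186],Rt(14.2,0))"
```

```text
shift [ 0.0025 -0.0035  0.0558] turn [-0.0145 -0.0073 -0.0087]
```

Emit:
{"fn": "drive_tool", "kwargs": {
  "commands": [
    [0.001, 0, 0.0, 0, 0, 0, 1],
    [0.002, 0, 0.015, -0.005, -0.004, -0.005, 1],
    [0.002, 0, 0.03, -0.005, -0.004, -0.005, 1],
    [0.002, 0, 0.045, -0.005, -0.004, -0.005, 1],
    [0.002, 0, 0.055, -0.005, -0.004, -0.005, 1],
    [0.002, 0, 0.055, -0.005, -0.004, -0.005, 1],
    [0.002, 0, 0.055, -0.005, -0.004, -0.005, 1]
  ]
}}

```text
time_s: 16.85
tool_pos: [0.4479, -0.2228, 0.1871]
eef_rot: [0.381, -3.116, 0.016]
wrist_force: [0.9, -0.5, -0.5]
finger_gap: 0.0113
grasp_force: 60.7
```

Run:
```python
from h import *
from cell import optics
st();rel([.448,-.2255,.186],Rt(14.2,0))
T=optics.capture("top");S=optics.capture("scene");pickle.dump((S,T),open("6.pkl","wb"))
def crop(I,x0,y0,w,h,k): return cv2.resize(I[y0:y0+h,x0:x0+w,::-1],None,fx=k,fy=k,interpolation=cv2.INTER_CUBIC)
cv2.imwrite("pics/c7.png",np.hstack([crop(S["color"],320,270,50,75,8),crop(T["color"],350,225,50,75,8)]))
```

```text
t 16.85 pos [ 0.4479 -0.2228  0.1871] F [ 0.92 -0.46 -0.54] M [0.03 0.02 0.03] gap 0.0113 gf 60.7
q [ 0.26  0.41  0.12  2.17 -0.07  0.56  2.24] 
 [[-0.97, -0.241, -0.001], [-0.241, 0.97, -0.011], [0.003, -0.01, -1.0]]
shift [ 0.0005 -0.0026  0.0012] turn [-0.0101 -0.0031 -0.0043]
```

View pics/c7.png

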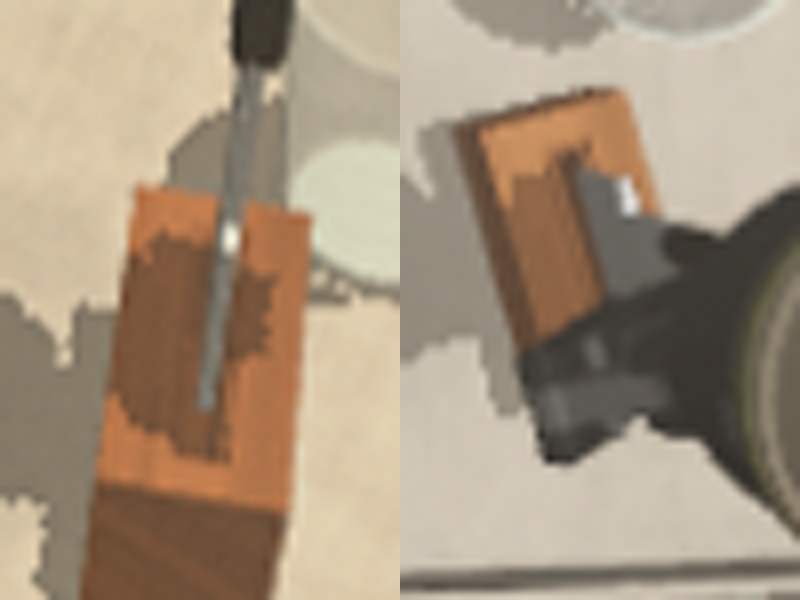

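Close view: blade corner at scene (207,408), slot near end at about (218,460). Top view: blade far end at (572,163), just beside the slot's far end.

Run:
```python
from h import *
S,T=pickle.load(open("6.pkl","rb"))
s=lambda p:[(320+x/8-.45,270+y/8-.45) for x,y in p]
t=lambda p:[(350+(x-400)/8-.45,225+y/8-.45) for x,y in p]
print("scene blade near corner",back(S,s([(207,408)]),.063).round(4),"slot near end",back(S,s([(218,460)]),.05).round(4))
b=back(S,s([(137,186),(312,214),(288,513),(95,485)]),.05);print("scene block",b.mean(0).round(4),b.round(4).tolist())
w=np.array([np.cos(.2478),np.sin(.2478),0]);p=np.array([.4479,-.2228,.063]);print("near end nominal",p-w*.03,"far",p+w*.03)
print("top blade far",back(T,t([(572,163)]),.063).round(4))
b=back(T,t([(480,130),(628,90)]),.05);print("top block far corners",b.round(4).tolist(),"centre",(b.mean(0)-w*.045).round(4))
```

```text
scene blade near corner [[ 0.4171 -0.2317  0.063 ]] slot near end [[ 0.4145 -0.2367  0.05  ]]
scene block [ 0.4454 -0.2237  0.05  ] [[0.4836, -0.1917, 0.05], [0.4946, -0.2336, 0.05], [0.4079, -0.2556, 0.05], [0.3954, -0.2139, 0.05]]
near end nominal [ 0.41881637 -0.23015815  0.063     ] far [ 0.47698363 -0.21544185  0.063     ]
top blade far [[ 0.477  -0.2171  0.063 ]]
top block far corners [[0.4866, -0.1935, 0.05], [0.4967, -0.237, 0.05]] centre [ 0.4481 -0.2263  0.05  ]
```

Emit:
{"fn": "drive_tool", "kwargs": {
  "commands": [
    [0, -0.0015, 0, -0.005, 0, 0, 1],
    [0, -0.0027, 0, -0.01, -0.003, -0.004, 1],
    [0, -0.0027, 0.004, -0.01, -0.003, -0.004, 1],
    [0, -0.0027, 0.008, -0.01, -0.003, -0.004, 1],
    [0, -0.0027, 0.012, -0.01, -0.003, -0.004, 1],
    [0, -0.0027, 0.014, -0.01, -0.003, -0.004, 1],
    [0, -0.0027, 0.016, -0.01, -0.003, -0.004, 1],
    [0, -0.0027, 0.016, -0.01, -0.003, -0.004, 1]
  ]
}}

```text
time_s: 17.75
tool_pos: [0.4483, -0.2257, 0.1706]
eef_rot: [0.387, -3.117, -0.0]
wrist_force: [-0.3, -0.4, -0.9]
finger_gap: 0.0114
grasp_force: 60.8
```

```bash
python3 -c "
from h import *
st()"
```

```text
t 17.75 pos [ 0.4483 -0.2257  0.1706] F [-0.3  -0.42 -0.87] M [ 0.04 -0.04  0.  ] gap 0.0114 gf 60.8
q [ 0.28  0.44  0.1   2.18 -0.09  0.52  2.26] 
 [[-0.97, -0.245, -0.0], [-0.245, 0.97, 0.0], [0.0, 0.0, -1.0]]
```

Emit:
{"fn": "drive_tool", "kwargs": {
  "commands": [
    [0, 0, 0.0015, 0, 0, 0, 1],
    [0, 0, 0.003, 0, 0, 0, 1],
    [0, 0, 0.0045, 0, 0, 0, 1],
    [0, 0, 0.006, 0, 0, 0, 1],
    [0, 0, 0.006, 0, 0, 0, 1]
  ]
}}

```text
time_s: 18.25
tool_pos: [0.4483, -0.2258, 0.1648]
eef_rot: [0.387, -3.117, 0.0]
wrist_force: [0.6, 0.6, -0.4]
finger_gap: 0.0115
grasp_force: 60.8
```

Emit:
{"fn": "drive_tool", "kwargs": {
  "commands": [
    [0, 0, 0.002, 0, 0, 0, 1],
    [0, 0, 0.004, 0, 0, 0, 1],
    [0, 0, 0.006, 0, 0, 0, 1],
    [0, 0, 0.008, 0, 0, 0, 1],
    [0, 0, 0.008, 0, 0, 0, 1]
  ]
}}

```text
time_s: 18.75
tool_pos: [0.4482, -0.2258, 0.1566]
eef_rot: [0.387, -3.117, -0.0]
wrist_force: [-0.2, -0.4, -0.9]
finger_gap: 0.0115
grasp_force: 60.8
```

Emit:
{"fn": "drive_tool", "kwargs": {
  "commands": [
    [0, 0, 0.002, 0, 0, 0, 1],
    [0, 0, 0.005, 0, 0, 0, 1],
    [0, 0, 0.008, 0, 0, 0, 1],
    [0, 0, 0.011, 0, 0, 0, 1],
    [0, 0, 0.014, 0, 0, 0, 1],
    [0, 0, 0.017, 0, 0, 0, 1],
    [0, 0, 0.019, 0, 0, 0, 1],
    [0, 0, 0.019, 0, 0, 0, 1]
  ]
}}

```text
time_s: 19.55
tool_pos: [0.4482, -0.2258, 0.1377]
eef_rot: [0.387, -3.117, -0.0]
wrist_force: [-0.1, -0.2, -0.5]
finger_gap: 0.0116
grasp_force: 60.8
```

Emit:
{"fn": "drive_tool", "kwargs": {
  "commands": [
    [0, 0, 0.001, 0, 0, 0, 1],
    [0, 0, 0.002, 0, 0, 0, 1],
    [0, 0, 0.003, 0, 0, 0, 1],
    [0, 0, 0.003, 0, 0, 0, 1]
  ]
}}

```text
time_s: 19.95
tool_pos: [0.4483, -0.2258, 0.1349]
eef_rot: [-0.387, 3.118, -0.0]
wrist_force: [-1.2, 0.8, -0.8]
finger_gap: 0.0115
grasp_force: 60.8
```

Emit:
{"fn": "drive_tool", "kwargs": {
  "commands": [
    [0, 0, 0.0005, 0, 0, 0, 1],
    [0, 0, 0.001, 0, 0, 0, 1],
    [0, 0, 0.001, 0, 0, 0, 1]
  ]
}}

```text
time_s: 20.25
tool_pos: [0.4487, -0.2259, 0.1345]
eef_rot: [-0.387, 3.117, -0.001]
wrist_force: [-1.4, 0.7, 5.6]
finger_gap: 0.0114
grasp_force: 61.9
```

Bottom felt at z≈0.1347, within a millimetre of the predicted full depth. I'll ease the grip and open.

Emit:
{"fn": "drive_tool", "kwargs": {
  "commands": [
    [0, 0, 0, 0, 0, 0, 1],
    [0, 0, 0, 0, 0, 0, 0.86],
    [0, 0, 0, 0, 0, 0, 0.8],
    [0, 0, 0, 0, 0, 0, 0.6],
    [0, 0, 0, 0, 0, 0, 0.3],
    [0, 0, 0, 0, 0, 0, 0.1],
    [0, 0, 0, 0, 0, 0, 0.1],
    [0, 0, 0, 0, 0, 0, 0.1]
  ],
  "grip_force": 20
}}

```text
time_s: 21.05
tool_pos: [0.4483, -0.2258, 0.1339]
eef_rot: [-0.387, 3.118, -0.0]
wrist_force: [-0.3, 0.3, 1.1]
finger_gap: 0.077
grasp_force: 0.0
```

Emit:
{"fn": "drive_tool", "kwargs": {
  "commands": [
    [0, 0, 0, 0, 0, 0, 0.1],
    [0, 0, -0.01, 0, 0, 0, 0.1],
    [0, 0, -0.025, 0, 0, 0, 0.1],
    [0, 0, -0.045, 0, 0, 0, 0.1],
    [0, 0, -0.07, 0, 0, 0, 0.1],
    [0, 0, -0.1, 0, 0, 0, 0.1],
    [0, 0, -0.12, 0, 0, 0, 0.1],
    [0, 0, -0.12, 0, 0, 0, 0.1]
  ]
}}

```text
time_s: 21.85
tool_pos: [0.4494, -0.2264, 0.2572]
eef_rot: [-0.386, 3.113, -0.004]
wrist_force: [0.4, 0.9, -0.4]
finger_gap: 0.0771
grasp_force: 0.0
```

Run:
```python
from h import *
from cell import optics
st()
S=optics.capture("scene");cv2.imwrite("pics/c8.png",cv2.resize(S["color"][180:390,280:560,::-1],(800,600),interpolation=cv2.INTER_CUBIC))
```

```text
t 21.85 pos [ 0.4494 -0.2264  0.2572] F [ 0.41  0.94 -0.37] M [-0.03  0.    0.02] gap 0.0771 gf 0.0
q [ 0.25  0.31  0.13  2.09 -0.06  0.73  2.24] 
 [[-0.97, -0.244, 0.005], [-0.244, 0.97, -0.002], [-0.004, -0.003, -1.0]]
```

View pics/c8.png

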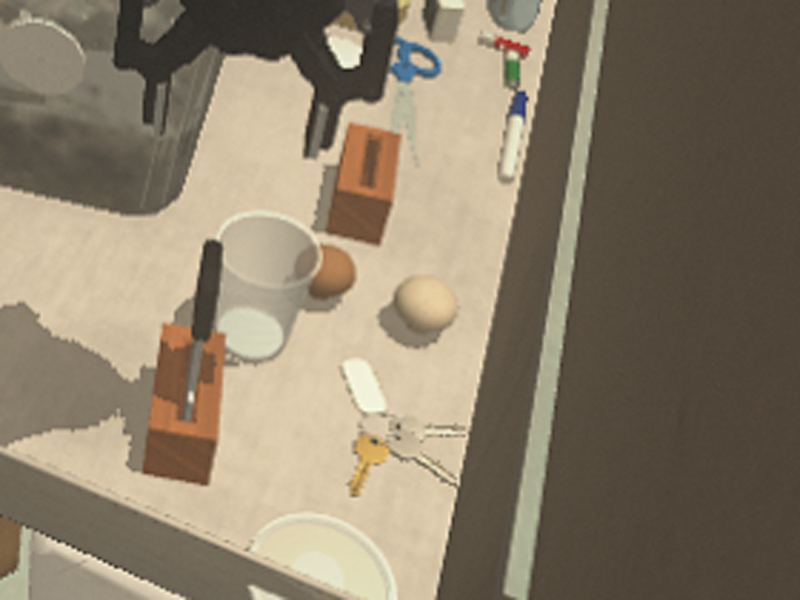

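The scraper stands home in the slot at px (200,330), the gripper is clear above it, and the cup and mushroom are where they were. I'm handing in.

```bash
python3 -c "
from cell import order
print(order.job_done())"
```

```text
the job is handed in; nothing more can be done
None
```

The scraper is off the hook and fully home, blade-down, in the slot of the block nearest the base, and the gripper has let go and is clear; I handed the job in at about 22 s, and the highest force I read against the hook was about 12 N.

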